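# Set the second bench dog and bring the carving blank up against the pair

### The job

Set up the raised carving bench for work: take the block-headed bench dog out of the caddy and slide it into the empty dog hole, a broad face towards the blank like the dog already fitted beside it. Feel for the hole, press the dog gently but firmly past the spring plunger until its shoulder sits fully home on the bench top, and let go. Then slide the wooden blank gently along the bench until its long side bears flush on both dogs; force nothing, and leave the other pegs, tools and pieces where they are.

Things in the scene. Friction and masses are not known exactly. Their poses are not given: they have to be found in the camera images.
- dog: Dog to fit, loose in one caddy hole (which varies): the only one with a rectangular wooden head, 28 (x) by 40 (y) by 40 mm tall, on a round steel shank 20 mm in diameter, 56 mm long, its last 2 mm tapering to 17 mm. 0.2 kg. Origin: on the axis at the shoulder (head's underside); z up. Working faces: the 40 mm wide ones at x = -14 and +14 mm, either will do. Hold the head's upper half, clear of the bench top.
- bench: Raised carver's bench of beech, fixed on the table: 220 mm deep (x, away from the robot at yaw 0), 420 mm long (y), flat top 100 mm above the table, slab 45 mm thick and open below. Origin: centre of its footprint at table height. Empty hole nominally at x 65, y -100 mm, fitted dog at x 65, y 40 mm. Dog and bench must never press on each other with more than 50 N, the plunger's side grip included.
- hole_mark (a point): Nominal centre of the empty dog hole at bench-top height, axes as the bench's. The hole, 21.2 mm in diameter, sharp-rimmed, right through, is in a square aluminium insert (52 mm, level with the top) let in by hand: the true hole lies up to 3 mm off this point along the bench's x and up to 3 mm along its y. Find it by sight or by feel.
- plunger (a joint): Round-nosed spring plunger in the empty hole's far (+x) side, 25 mm below the bench top. 0: out, standing 3 mm into the hole; grows as it is pushed back, to 1 to 3 mm on the shank. The dog's foot meets it 22 mm down; 10 to 25 N of push gets it over, 5 to 12 N carries it on. It grips: the dog won't sink by its weight. In the last 3 mm it drops into a groove in the shank, the push falls off, the shoulder lands.
- fitted_dog (a point): The like dog, already fitted, fixed and fully home, same size and shape: centre of its shoulder, at bench-top height, axes as the bench's. Its working face lies 14 mm from this point towards -x and rises 40 mm above the bench top.
- blank: Carving blank, a plain limewood block 65 (x) by 260 (y) by 50 mm tall, 0.34 to 0.55 kg, loose on the bench on the dogs' near (-x) side, a little askew, 30 to 80 mm short of them. Origin: centre of its underside; y along it. Slides with 2 to 5 N. To go towards the bench's +x; pushed on its near long side midway between the dogs it squares itself up. Never press it on the loose dog with more than 25 N.
- caddy: Dark wooden block that holds the dogs, fixed on the table: 235 (x) by 70 by 40 mm tall, origin at the centre of its underside, three holes 22 mm in diameter and 30 mm deep, 75 mm apart along its x. The shoulders of the dogs in it stand 66 mm above the table; they lift straight out.
- round_dog: Bystander in the caddy: a dog with a round brass head 34 mm in diameter, 32 mm tall. Origin on its axis at the shoulder. Leave it.
- plain_peg: Bystander in the caddy: a plain round wooden peg 20 mm in diameter without a head, its top 106 mm above the table. Origin on its axis 40 mm below its top. Leave it.
- mallet: Bystander: a round carver's mallet, 235 mm long, 75 mm across its head, lying on the table near the robot. Leave it.
- gouge: Bystander: a carving gouge, 210 mm long, lying on the left (+y) end of the bench top. Leave it.
- form: Bystander: a small turned wooden form, 80 mm across, 138 mm tall, standing on the table. Leave it.
- sanding_block: Bystander: a cork sanding block, 100 by 58 by 30 mm, lying on the table near the robot. Leave it.
Not all that is in view belongs to the job. What is shaped like the dog but purple or turquoise is not meant.

How it is judged:
By the outcome, as a careful person would: the job done as asked, in the order asked, and still so for the second after the job is handed in, with the robot touching nothing.
It also fails if it takes over 72 s, if anything falls off the work surface, if the arm or the gripper's body presses on something with over 40 N, if the wrist force passes 120 N, or if a joint passes its speed limit or range.

### The arm

A 7-joint arm with a two-finger parallel gripper is mounted at the origin on the work surface. World frame = base frame: x ahead of the robot, y to its left, z up, the work surface at z = 0. Lengths are in m, angles in rad, forces in N, time in s.
With the tool pointing down it reaches from about 0.425 to 0.925 m from the base axis. Payload 6.8 kg.
Tool frame: the origin (TCP) lies midway between the tips of the shut fingers; the grasp point (between the pads) lies bot.grip_point_offset behind it (bot.grip_point_offset is the distance from the TCP to the grasp point, in m); z points along the fingers, y is the line along which they close (so a half turn about z gives the same grasp; the last joint's range is limited). The gripper opens to 85 mm and grips with 20 to 120 N. Pads are 22 mm wide; open, the fingers measure 114 mm over their backs; the gripper's body (76 mm by 85 mm) begins 54 mm behind the grasp point. The pads swing forward as they close: fully open they stand 13 mm farther back than shut.
Start: joints at [1.078, 0.477, 0.022, 1.555, -0.011, 1.109, -0.083], TCP at [0.253, -0.626, 0.231] pointing down, gripper open.
Joint ranges: [-2.96, 2.96], [-0.34, 2.1], [-1.41, 1.46], [0.24, 2.44], [-1.37, 4.51], [0.17, 1.92], [-2.96, 2.96]. Speed limits (rad/s): [2.39, 2.39, 3.14, 3.14, 3.14, 3.14, 3.14].

### API

Orientations are given as a unit quaternion [w, x, y, z].
In Python, from station import get_obs, cams, job, bot gives the robot as it stands.
- The arm moves only by the tool arm_command, never from a script. Its argument "rows" is a list that holds one entry, the list of rows, each a list of 5 numbers: the finger opening in mm, from 0 to 85.4, then the shift along the world's x, y, z in units of 60 mm (1.0 is 60 mm), then the turn about the world's z in units of 0.08 rad (1.0 is 0.08 rad). In form: [[[grip, x, y, z, turn], ...]]. A call has exactly 10 rows; each row shifts and turns the commanded pose from where the row before left it; what a row does not reach is not made up. A row lasts 1/8 s, in which the tool goes at most 62.5 mm and 10.7 degrees, less where a joint would pass 70% of its speed; a pose out of reach is approached as far as the arm can. A call with a number of a shift or a turn outside -1 to 1 is refused whole. A call with a gripper value outside its range is refused whole. The fingers move at their own pace and stop on an object; "newtons" is the grip in N (left out, the last holds). Time passes only in rows, so rows that do not move let the fingers close, or fill a call up. It gives the time, the measured TCP pose, the force, the opening and the grip force at its end, in the units of the state.
- get_obs(): the state, without advancing time (a new reading comes with each control period).
- cams.read_camera(name): name is "scene" or "top" or "wrist"; returns the picture (384x512x3 uint8, red, green, blue); there is no depth.
- cams.camera_params(name): a dict with "K" (3x3 intrinsics, pixels), "extrinsics" (4x4, takes a point from camera to world coordinates). Camera axes: x right, y down, z forward; pixel columns grow to the right and rows downward; lengths in m; the calibration is good to about 2 mm. A picture is of the moment at which its call begins: read the wrist's pose just before it. camera_params takes no time and is no camera call; for the wrist camera it gives the pose at the moment of the call.
- job.hand_in(): hands the job in; it is judged then, once.
The state is a dict: "t": time; "q": joint angles; "joint_vel": joint speeds; "joint_torque": joint torques, N m; "eef_pos": TCP position; "tool_rot": TCP orientation; "contact_force": force on the tool from outside, world axes, zero at the start; "torque": the same for the moment, N m; "gripper_width": opening from 0.0 (shut) to 1.0 (fully open); "grasp_force": force on a finger pad.
Only numpy, scipy, OpenCV 4.12 (cv2) and the standard library are available. Lean on these libraries where they do the work, as an engineer would, in place of code of your own. Each camera call takes 0.05 s, during which the arm holds its last target. There are 200 camera calls.

## Working session

There is one attempt and no reset: what is moved stays moved. The work goes in short steps, Python scripts to look and compute and a tool call to move; the robot and the scene stay as the last step left them, time stands still between calls to the robot, and variables do not carry over. Pictures are saved under pics/ and viewed, at most 10 in all, crops included, and the job is handed in when it is done.

Besides the shell and the picture viewer there is one more tool, called after "Emit:" as name(argument=value, ...), one argument or row to a line, values as JSON. arm_command: Moves the arm, as the interface text tells. Its arguments: {"type":"object","properties":{"rows":{"type":"array"},"newtons":{"type":"number"}},"required":["rows"]}

```bash
mkdir -p pics; ls
python3 - <<'E'
from station import get_obs,cams,job,bot
import cv2,numpy as np
np.set_printoptions(precision=4,suppress=True)
o=get_obs(); print(o['t'],o['eef_pos'],o['tool_rot'],o['contact_force'],o['gripper_width'],bot.grip_point_offset)
for n in ['scene','top']:
    im=cams.read_camera(n); p=cams.camera_params(n); print(n,p['K'],p['extrinsics'])
    cv2.imwrite(f'pics/{n}0.png',cv2.resize(im[:,:,::-1],(800,600),interpolation=cv2.INTER_CUBIC)); np.save(f'pics/{n}0.npy',im)
E
```

```text
pics
0.0 [ 0.2531 -0.6251  0.2303] [-0.0009  0.9815  0.1912 -0.0002] [-0.2973  0.1248  0.2415] 1.0005281684881768 0.0187
scene [[420.0978   0.     255.336 ]
 [  0.     420.0978 192.401 ]
 [  0.       0.       1.    ]] [[ 0.6959  0.4635 -0.5485  1.1432]
 [ 0.718  -0.4329  0.5451 -0.6384]
 [ 0.0152 -0.7731 -0.634   0.8148]
 [ 0.      0.      0.      1.    ]]
top [[495.501    0.     253.137 ]
 [  0.     495.501  198.1592]
 [  0.       0.       1.    ]] [[-0.0144 -0.9967  0.08    0.4168]
 [-0.9999  0.0142 -0.003  -0.0191]
 [ 0.0019 -0.08   -0.9968  1.2503]
 [ 0.      0.      0.      1.    ]]
```

View pics/top0.png

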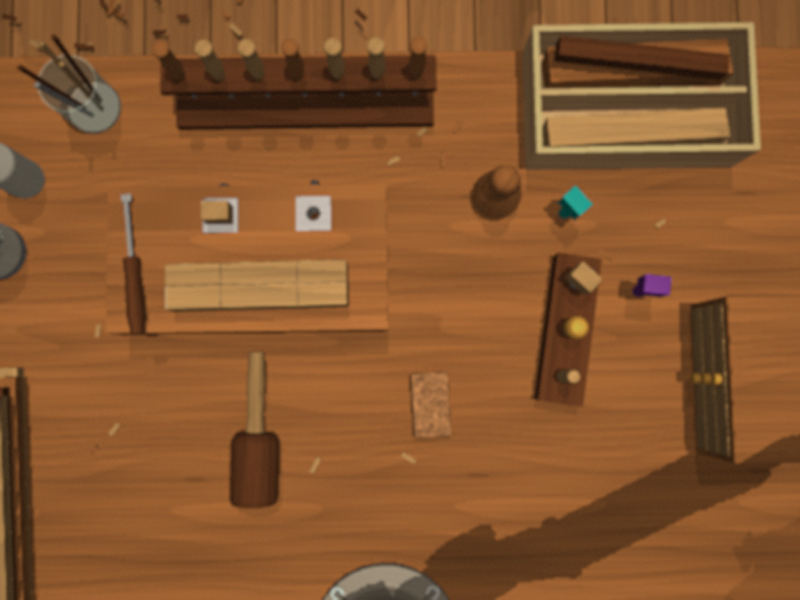

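View pics/scene0.png

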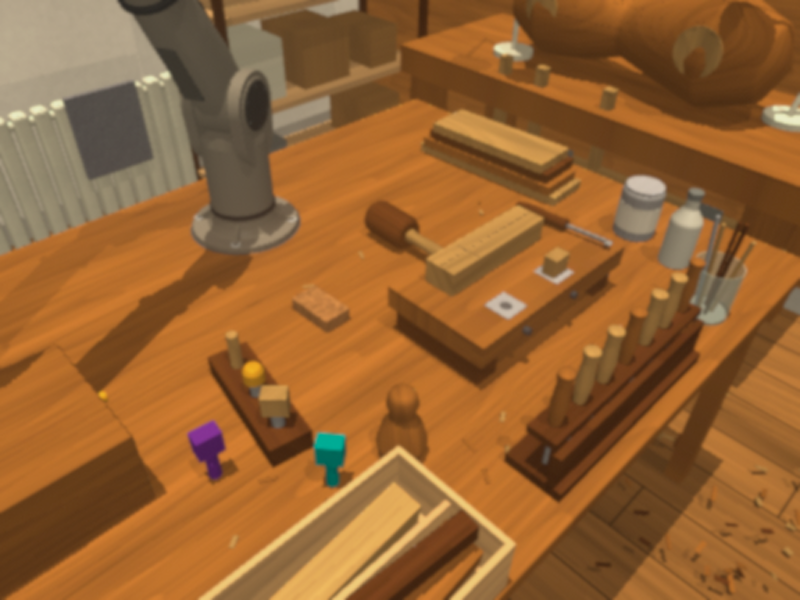

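The top view shows the bench (107-388, 190-333), the empty hole in its white insert at (313,213), the fitted dog at (215,211) and the blank at (256,285). The caddy runs from (578,257) to (560,402).

Dog candidates in the top view:
- Caddy, (585,277): rectangular wooden head.
- Caddy, (576,327): round brass head.
- Caddy, (571,377): plain peg.
- Table, (575,203): turquoise decoy.
- Table, (655,286): purple decoy.

The one at (585,277) fits the description, so I'll confirm it in an enlarged crop.

```bash
cat > h.py <<'E'
import numpy as np,cv2
from station import get_obs,cams,job,bot
np.set_printoptions(precision=4,suppress=True)
def ray(n,uv,z,p=None):
    "pixel (native) -> world point at height z"
    p=p or cams.camera_params(n); T=np.array(p['extrinsics']); 
    d=T[:3,:3]@np.linalg.solve(p['K'],[uv[0],uv[1],1]); return T[:3,3]+d*(z-T[2,3])/d[2]
def proj(n,P,p=None):
    p=p or cams.camera_params(n); T=np.array(p['extrinsics']); c=T[:3,:3].T@(np.array(P)-T[:3,3]); q=np.array(p['K'])@c; return q[:2]/q[2]
E
python3 - <<'E'
from h import *
im=np.load('pics/top0.npy')[:,:,::-1]
a=im[155:265,335:445]; a=cv2.resize(a,(600,600),interpolation=cv2.INTER_CUBIC)  # x5.4545
cv2.imwrite('pics/c1.png',a)
b=im[115:220,60:255]; b=cv2.resize(b,(780,420),interpolation=cv2.INTER_CUBIC) # x4
cv2.imwrite('pics/c2.png',b)
E
```

```text
(no output)
```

View pics/c1.png

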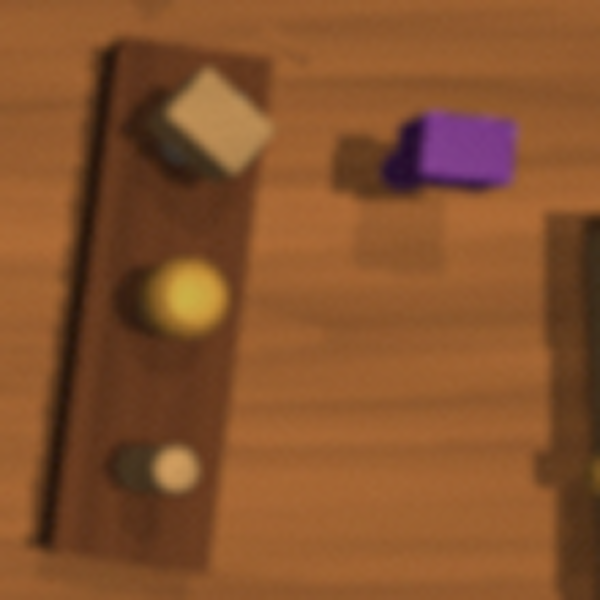

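View pics/c2.png

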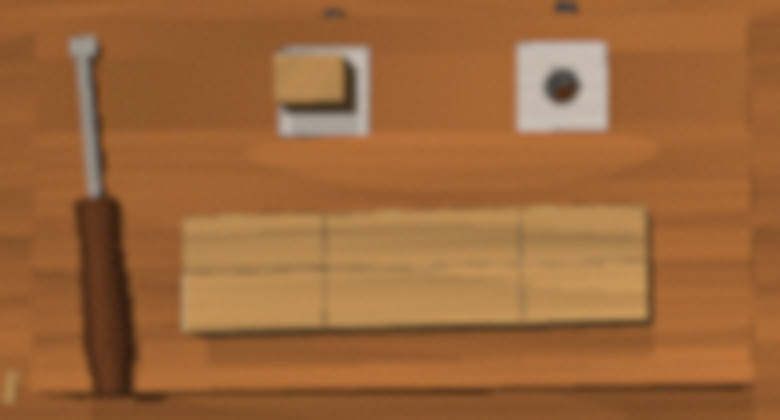

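The crop confirms the dog: a rectangular wooden head with corners at (211,66), (274,128), (236,177) and (167,116), standing askew in the caddy. In the bench crop, the hole is at (562,85) in the insert. The fitted dog's head top spans (276-346, 55-105), and the blank's corners are about (182,217), (648,206), (650,320) and (182,332).

Run:
```python
from h import *
c1=lambda x,y:((x+.5)/5.4545-.5+335,(y+.5)/5.4545-.5+155)
c2=lambda x,y:((x+.5)/4-.5+60,(y+.5)/4-.5+115)
R=lambda L,f,z:np.array([ray('top',f(*q),z) for q in L])
d=R([(211,66),(274,128),(236,177),(167,116)],c1,.106)
print('dog',d.mean(0)); 
for i in range(4):
    e=d[(i+1)%4]-d[i]; print(np.linalg.norm(e),np.degrees(np.arctan2(e[1],e[0])))
print('others',R([(188,297)],c1,.098),R([(176,469)],c1,.106))
print('caddy corners',R([(122,38),(272,57),(208,572),(48,550)],c1,.04))
h=R([(562,85)],c2,.1); print('hole',h)
ins=R([(516,42),(608,42),(608,132),(516,132)],c2,.1); print('insert',ins.mean(0),ins)
f=R([(276,55),(346,55),(346,105),(276,105)],c2,.14); print('fitted',f.mean(0),f)
b=R([(182,217),(648,206),(650,320),(182,332)],c2,.15); print('blank',b.mean(0)); print(b)
print('bench',R([(32,30),(750,30),(752,384),(33,395)],c2,.1))
q=get_obs()['tool_rot']; 
from scipy.spatial.transform import Rotation as Ro
print(Ro.from_quat(np.r_[q[1:],q[0]]).as_matrix())
for n,pts in dict(dog=[d.mean(0)],hole=h).items(): print(n,[proj('scene',p)*800/512 for p in pts])
```

```text
dog [ 0.5541 -0.3074  0.106 ]
0.037479866180569005 -136.13878963846804
0.02678860933849033 140.7971454133758
0.038979008701363185 47.061570686391995
0.02882472236245367 -42.56526385551871
others [[ 0.48   -0.2923  0.098 ]] [[ 0.4069 -0.2829  0.106 ]]
caddy corners [[ 0.6008 -0.2801  0.04  ]
 [ 0.5912 -0.3476  0.04  ]
 [ 0.3605 -0.3109  0.04  ]
 [ 0.3713 -0.2399  0.04  ]]
hole [[0.6578 0.1    0.1   ]]
insert [0.6567 0.1    0.1   ] [[0.6839 0.1269 0.1   ]
 [0.6831 0.0728 0.1   ]
 [0.6295 0.0732 0.1   ]
 [0.6302 0.1271 0.1   ]]
fitted [0.6543 0.2383 0.14  ] [[0.669  0.2582 0.14  ]
 [0.6684 0.2184 0.14  ]
 [0.6396 0.2184 0.14  ]
 [0.6402 0.258  0.14  ]]
blank [0.5446 0.1771 0.15  ]
[[0.5755 0.3077 0.15  ]
 [0.578  0.0471 0.15  ]
 [0.5139 0.0466 0.15  ]
 [0.5109 0.3071 0.15  ]]
bench [[ 0.695   0.4119  0.1   ]
 [ 0.6891 -0.011   0.1   ]
 [ 0.4802 -0.0094  0.1   ]
 [ 0.4798  0.408   0.1   ]]
[[ 0.9269  0.3753 -0.0008]
 [ 0.3753 -0.9269  0.0015]
 [-0.0001 -0.0016 -1.    ]]
dog [array([272.8446, 391.3073])]
hole [array([505.1122, 305.3075])]
```

Emit:
arm_command(
  rows=[
    [[70,0.5,0.53,0,-0.95],[70,0.5,0.53,0,-0.95],[70,0.5,0.53,0,-0.95],[70,0.5,0.53,0,-0.95],[70,0.5,0.53,0,-0.95],[70,0.5,0.53,0,-0.95],[70,0.5,0.53,0,-0.95],[70,0.5,0.53,0,-0.95],[70,0.5,0.53,0,-0.95],[70,0.5,0.53,0,-0.95]],
  ],
  newtons=60,
)

```text
t: 1.35
eef_pos: [0.554, -0.3064, 0.2309]
tool_rot: [-0.0, 0.982, -0.188, -0.0]
contact_force: [0.3, -0.4, -0.3]
gripper_width: 0.821
grasp_force: 0.0
```

Emit:
arm_command(
  rows=[
    [[70,0,0,0,-0.95],[70,0,0,0,-0.95],[70,0,0,0,-0.95],[70,0,0,0,-0.95],[70,0,0,0,-0.95],[70,0,0,0,0],[70,0,0,0,0],[70,0,0,0,0],[70,0,0,0,0],[70,0,0,0,0]],
  ],
)

```text
t: 2.6
eef_pos: [0.5534, -0.3077, 0.2313]
tool_rot: [-0.0, 0.93, -0.369, 0.0]
contact_force: [0.1, 1.1, -0.3]
gripper_width: 0.822
grasp_force: 0.0
```

Run:
```python
from h import *
o=get_obs(); print(o['t'],o['eef_pos'],o['tool_rot'],o['contact_force'])
from scipy.spatial.transform import Rotation as Ro
q=o['tool_rot'];M=Ro.from_quat(np.r_[q[1:],q[0]]).as_matrix();print(M)
im=cams.read_camera('wrist'); p=cams.camera_params('wrist'); print(p['K'],p['extrinsics'])
np.savez('pics/w1.npz',im=im,K=p['K'],E=p['extrinsics'])
cv2.imwrite('pics/w1.png',cv2.resize(im[:,:,::-1],(800,600),interpolation=cv2.INTER_CUBIC))
```

```text
2.6 [ 0.5534 -0.3077  0.2313] [-0.      0.9296 -0.3686  0.    ] [ 0.1114  1.1465 -0.2672]
[[ 0.7282 -0.6853  0.    ]
 [-0.6853 -0.7282 -0.    ]
 [ 0.     -0.     -1.    ]]
[[273.7466   0.     254.5414]
 [  0.     273.7466 193.2645]
 [  0.       0.       1.    ]] [[-0.6851 -0.6945 -0.2195  0.6096]
 [-0.7284  0.6532  0.2068 -0.3617]
 [-0.0002  0.3016 -0.9534  0.3736]
 [ 0.      0.      0.      1.    ]]
```

View pics/w1.png

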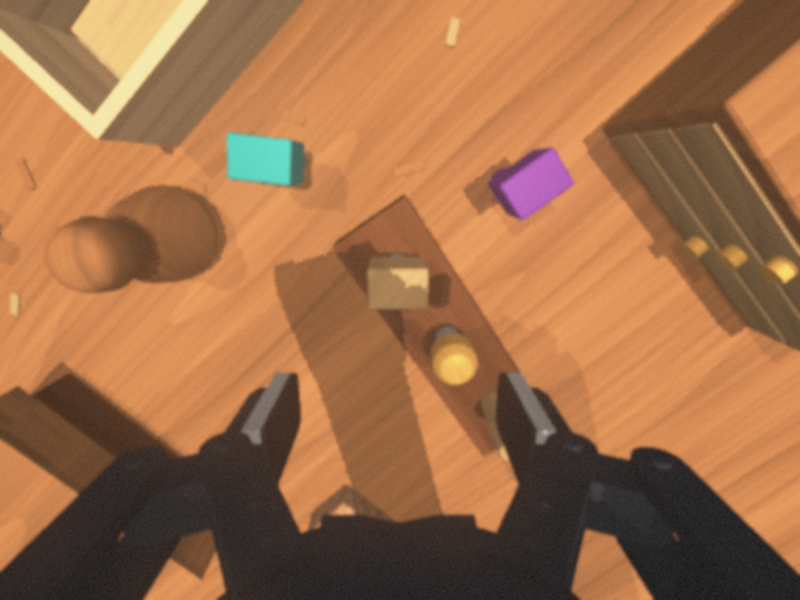

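Run:
```python
from h import *
p=dict(cams.camera_params('wrist')); f=1.5625
L=[(367,266),(428,266),(429,309),(368,308)]
P=np.array([ray('wrist',((x+.5)/f-.5,(y+.5)/f-.5),.106,p) for x,y in L]); print(P,P.mean(0))
for i in range(4):
    e=P[(i+1)%4]-P[i]; print(np.linalg.norm(e),np.degrees(np.arctan2(e[1],e[0])))
im=np.load('pics/w1.npz')['im']; cv2.imwrite('pics/w1c.png',cv2.resize(im[155:210,220:290,::-1],(700,550),interpolation=cv2.INTER_CUBIC))
```

```text
[[ 0.5792 -0.3059  0.106 ]
 [ 0.5525 -0.3343  0.106 ]
 [ 0.5306 -0.3154  0.106 ]
 [ 0.5586 -0.2865  0.106 ]] [ 0.5552 -0.3105  0.106 ]
0.038982504423374045 -133.24392394547013
0.028993133784624082 139.2678090110305
0.04021951235515194 45.76786085883639
0.02827165082592544 -43.163733960483654
```

View pics/w1c.png

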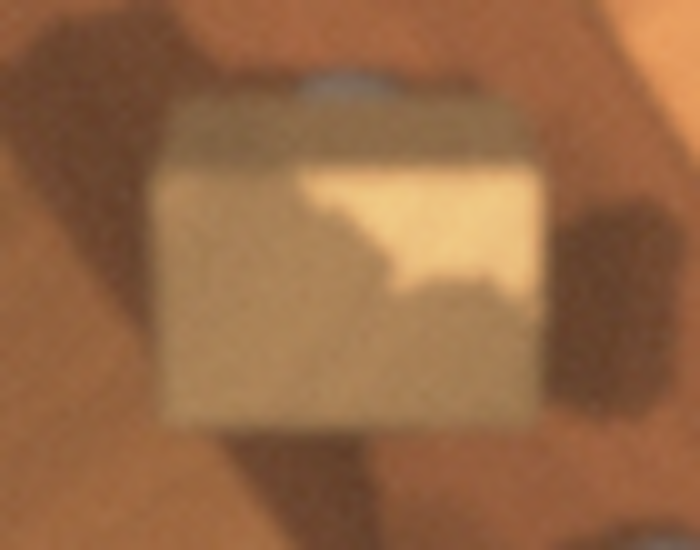

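The crop shows the head's top face with corners (150,167), (545,165), (543,428) and (162,426). The lit and shaded wood is one plain rectangle. The centre is at about (0.555, -0.309) and the yaw matches the tool. Descending now.

Emit:
arm_command(
  rows=[
    [[70,0.023,-0.025,0,0],[70,0,0,-0.35,0],[70,0,0,-0.35,0],[70,0,0,-0.35,0],[70,0,0,-0.35,0],[70,0,0,-0.35,0],[70,0,0,-0.35,0],[70,0,0,-0.3,0],[70,0,0,-0.2,0],[70,0,0,0,0]],
  ],
)

```text
t: 3.9
eef_pos: [0.5543, -0.3089, 0.0744]
tool_rot: [-0.0, 0.93, -0.369, -0.001]
contact_force: [1.1, -0.1, 1.3]
gripper_width: 0.817
grasp_force: 0.0
```

Emit:
arm_command(
  rows=[
    [[55,0,0,0,0],[45,0,0,0,0],[35,0,0,0,0],[30,0,0,0,0],[30,0,0,0,0],[30,0,0,0,0],[30,0,0,0,0],[30,0,0,0,0],[30,0,0,0,0],[30,0,0,0,0]],
  ],
  newtons=90,
)

```text
t: 5.15
eef_pos: [0.5556, -0.3096, 0.0764]
tool_rot: [0.0, 0.93, -0.369, 0.001]
contact_force: [0.3, -0.2, 5.1]
gripper_width: 0.451
grasp_force: 91.1
```

Emit:
arm_command(
  rows=[
    [[30,0,0,0.1,0],[30,0,0,0.2,0],[30,0,0,0.3,0],[30,0,0,0.3,0],[30,0,0,0.35,0],[30,0,0,0.35,0],[30,0,0,0.35,0],[30,0,0,0.35,0],[30,0,0,0.2,0],[30,0,0,0,0]],
  ],
)

```text
t: 6.4
eef_pos: [0.5551, -0.3093, 0.2266]
tool_rot: [0.0, 0.93, -0.369, 0.001]
contact_force: [-0.6, -1.2, -2.9]
gripper_width: 0.454
grasp_force: 90.6
```

Emit:
arm_command(
  rows=[
    [[30,0.1,0.3,0,0.9],[30,0.15,0.6,0,0.9],[30,0.2,0.8,0,0.9],[30,0.2,0.85,0,0.9],[30,0.2,0.85,0,0.9],[30,0.2,0.85,0,0.95],[30,0.2,0.85,0,0.95],[30,0.2,0.85,0,0.95],[30,0.2,0.6,0,0.95],[30,0.1,0.28,0,0.9]],
  ],
)

```text
t: 7.65
eef_pos: [0.6587, 0.1062, 0.224]
tool_rot: [-0.001, 1.0, -0.004, -0.001]
contact_force: [-0.5, 0.6, -1.7]
gripper_width: 0.452
grasp_force: 90.8
```

Emit:
arm_command(
  rows=[
    [[30,0,0,0,0],[30,0,0,0,0],[30,0,0,0,0],[30,0,0,0,0.1],[30,0,0,0,0.1],[30,0,0,0,0],[30,0,0,0,0],[30,0,0,0,0],[30,0,0,0,0],[30,0,0,0,0]],
  ],
)

```text
t: 8.9
eef_pos: [0.6598, 0.1007, 0.2253]
tool_rot: [0.0, 1.0, -0.002, -0.0]
contact_force: [0.3, 0.2, -1.3]
gripper_width: 0.454
grasp_force: 90.7
```

Run:
```python
from h import *
o=get_obs(); print(o['t'],o['eef_pos'],o['tool_rot'],o['contact_force'],o['torque'])
from scipy.spatial.transform import Rotation as Ro
q=o['tool_rot'];M=Ro.from_quat(np.r_[q[1:],q[0]]).as_matrix();print(M)
im=cams.read_camera('wrist'); p=cams.camera_params('wrist'); print(p['extrinsics'])
np.savez('pics/w2.npz',im=im,K=p['K'],E=p['extrinsics'])
cv2.imwrite('pics/w2.png',cv2.resize(im[:,:,::-1],(800,600),interpolation=cv2.INTER_CUBIC))
```

```text
8.9 [0.6598 0.1007 0.2253] [ 0.      1.     -0.0016 -0.    ] [ 0.2508  0.223  -1.2623] [ 0.0236 -0.0528 -0.0558]
[[ 1.     -0.0032 -0.    ]
 [-0.0032 -1.     -0.    ]
 [-0.      0.     -1.    ]]
[[-0.0029 -0.9534 -0.3017  0.737 ]
 [-1.      0.0029  0.0003  0.0995]
 [ 0.0005  0.3017 -0.9534  0.3676]
 [ 0.      0.      0.      1.    ]]
```

View pics/w2.png

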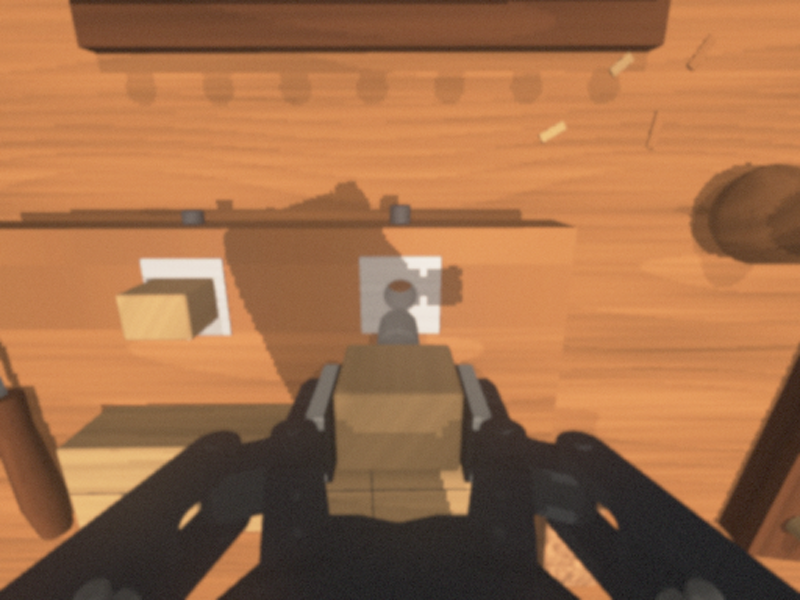

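Run:
```python
import numpy as np,cv2
im=np.load('pics/w2.npz')['im'][155:237,207:307,::-1]
im=cv2.convertScaleAbs(im,alpha=1.4)
cv2.imwrite('pics/w2c.png',cv2.resize(im,(700,574),interpolation=cv2.INTER_CUBIC))
```

```text
(no output)
```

View pics/w2c.png

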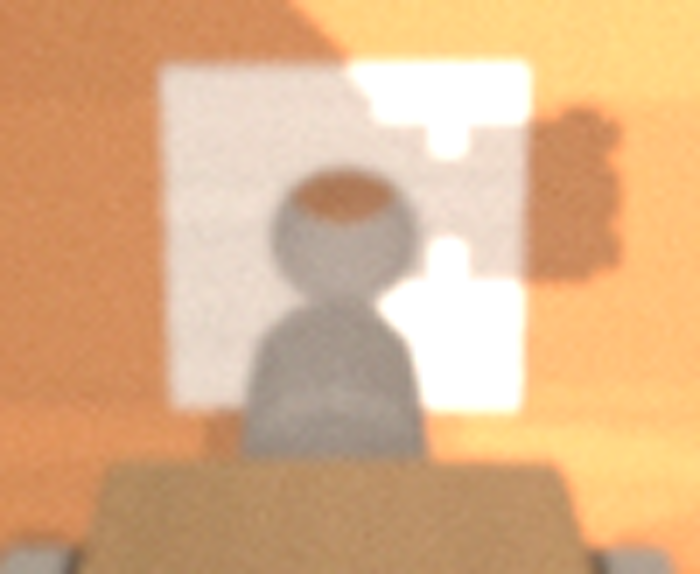

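The crop shows the hole from x 272 to 416 with its far rim at y 165, the shank foot with its far edge at (338,290), and the shank sides at 243 and 424 near y 450.

Run:
```python
from h import *
from scipy.optimize import least_squares
d=np.load('pics/w2.npz'); p=dict(K=d['K'],extrinsics=d['E'])
c=lambda q:((q-np.array([207,155])+.5)*7-.5)
def circ(x,y,z,r):
    t=np.linspace(0,2*np.pi,180); return np.array([c(proj('wrist',[x+r*np.cos(a),y+r*np.sin(a),z],p)) for a in t])
def ext(C): return C[:,0].min(),C[:,0].max(),C[:,1].min(),C[:,1].max()
h=least_squares(lambda s:np.array(ext(circ(*s,.1,.0106)))[:3]-[272,416,165],[.657,.1]); print('hole',h.x,h.fun,ext(circ(*h.x,.1,.0106)))
zf=.1589
def ff(s):
    a=circ(*s,zf,.0085); b=circ(*s,zf+.002,.010)
    e=circ(*s,zf+.025,.010)
    return np.array([ext(a)[2]-290, ext(b)[0]-252, ext(b)[1]-413])
f=least_squares(ff,[.657,.1]); print('foot',f.x,f.fun,[ext(circ(*f.x,zf+k,.01)) for k in (.002,.015)])
R=lambda x,y,z,f=7:ray('wrist',((x+.5)/7-.5+207,(y+.5)/7-.5+155),z,p)
i=np.array([R(x,y,.1) for x,y in [(159,63),(531,63),(523,410),(171,410)]]); print('ins',i,i.mean(0))
g=1.5625; W=lambda x,y,z:ray('wrist',((x+.5)/g-.5,(y+.5)/g-.5),z,p)
print('bench far edge',W(20,224.5,.1),W(570,225.5,.1))
print('head top',W(335,393,.2149+.04-.00),W(463,392,.2549),W(330,472,.2549),W(463,470,.2549))
k=np.array([W(118,298,.14),W(191,280,.14)]);print(W(118,297,.14),W(185,297,.14),W(194,340,.14),W(124,340,.14))
```

```text
hole [0.6577 0.0983] [-0.7899  0.7899  0.0185] (np.float64(271.210069785795), np.float64(416.78994317655423), np.float64(165.01845758046312), np.float64(304.63872106386543))
foot [0.6601 0.0999] [ 0.1871 -6.5077  6.5078] [(np.float64(245.49229735270885), np.float64(419.50783709923667), np.float64(283.1047875063488), np.float64(446.4272286289332)), (np.float64(240.17138758849993), np.float64(424.56778727942225), np.float64(320.54102982384194), np.float64(492.39210807553224))]
ins [[0.6833 0.1245 0.1   ]
 [0.6831 0.0718 0.1   ]
 [0.6304 0.0716 0.1   ]
 [0.6305 0.1243 0.1   ]] [0.6568 0.0981 0.1   ]
bench far edge [0.7036 0.3338 0.1   ] [ 0.702  -0.0074  0.1   ]
head top [0.6732 0.1182 0.2549] [0.6734 0.0803 0.2549] [0.6452 0.1211 0.2549] [0.6458 0.0792 0.2549]
[0.6685 0.2551 0.14  ] [0.6684 0.2179 0.14  ] [0.6426 0.2167 0.14  ] [0.6428 0.2569 0.14  ]
```

Emit:
arm_command(
  rows=[
    [[30,-0.02,-0.015,0,0],[30,-0.02,-0.012,-0.1,0],[30,0,0,-0.15,0],[30,0,0,-0.15,0],[30,0,0,-0.15,0],[30,0,0,-0.15,0],[30,0,0,-0.1,0],[30,0,0,-0.05,0],[30,0,0,0,0],[30,0,0,0,0]],
  ],
)

```text
t: 10.2
eef_pos: [0.6576, 0.0991, 0.1747]
tool_rot: [-0.0, 1.0, -0.002, 0.0]
contact_force: [0.6, 0.1, -2.3]
gripper_width: 0.454
grasp_force: 90.7
```

Emit:
arm_command(
  rows=[
    [[30,0,0,-0.02,0],[30,0,0,-0.02,0],[30,0,0,-0.02,0],[30,0,0,-0.02,0],[30,0,0,-0.02,0],[30,0,0,0,0],[30,0,0,0,0],[30,0,0,0,0],[30,0,0,0,0],[30,0,0,0,0]],
  ],
)

```text
t: 11.45
eef_pos: [0.6574, 0.099, 0.1683]
tool_rot: [-0.0, 1.0, -0.002, 0.0]
contact_force: [0.1, 0.4, -1.4]
gripper_width: 0.449
grasp_force: 90.7
```

Emit:
arm_command(
  rows=[
    [[30,0,0,-0.015,0],[30,0,0,-0.015,0],[30,0,0,-0.015,0],[30,0,0,-0.015,0],[30,0,0,-0.015,0],[30,0,0,0,0],[30,0,0,0,0],[30,0,0,0,0],[30,0,0,0,0],[30,0,0,0,0]],
  ],
)

```text
t: 12.7
eef_pos: [0.6574, 0.0991, 0.1638]
tool_rot: [-0.0, 1.0, -0.002, 0.0]
contact_force: [1.5, -0.5, -2.0]
gripper_width: 0.452
grasp_force: 90.7
```

Emit:
arm_command(
  rows=[
    [[30,0,0,-0.015,0],[30,0,0,-0.015,0],[30,0,0,-0.015,0],[30,0,0,-0.015,0],[30,0,0,-0.015,0],[30,0,0,0,0],[30,0,0,0,0],[30,0,0,0,0],[30,0,0,0,0],[30,0,0,0,0]],
  ],
)

```text
t: 13.95
eef_pos: [0.6574, 0.099, 0.1593]
tool_rot: [0.0, 1.0, -0.002, 0.0]
contact_force: [2.2, 0.6, -2.1]
gripper_width: 0.452
grasp_force: 90.7
```

Emit:
arm_command(
  rows=[
    [[30,0,0,-0.02,0],[30,0,0,-0.02,0],[30,0,0,-0.02,0],[30,0,0,-0.02,0],[30,0,0,-0.02,0],[30,0,0,-0.02,0],[30,0,0,-0.02,0],[30,0,0,0,0],[30,0,0,0,0],[30,0,0,0,0]],
  ],
)

```text
t: 15.2
eef_pos: [0.6574, 0.0991, 0.1508]
tool_rot: [-0.0, 1.0, -0.002, 0.0]
contact_force: [3.1, 0.5, -2.2]
gripper_width: 0.451
grasp_force: 90.7
```

Emit:
arm_command(
  rows=[
    [[30,0.006,0,0,0],[30,0,0,-0.02,0],[30,0,0,-0.02,0],[30,0,0,-0.02,0],[30,0,0,-0.01,0],[30,0,0,0,0],[30,0,0,0,0],[30,0,0,0,0],[30,0,0,0,0],[30,0,0,0,0]],
  ],
)

```text
t: 16.45
eef_pos: [0.6576, 0.099, 0.1466]
tool_rot: [0.0, 1.0, -0.002, -0.0]
contact_force: [2.2, -0.2, -3.0]
gripper_width: 0.452
grasp_force: 90.7
```

Foot about 20 mm down and sliding freely. Next come small steps over the plunger.

Emit:
arm_command(
  rows=[
    [[30,0,0,-0.015,0],[30,0,0,-0.015,0],[30,0,0,-0.015,0],[30,0,0,-0.015,0],[30,0,0,-0.015,0],[30,0,0,0,0],[30,0,0,0,0],[30,0,0,0,0],[30,0,0,0,0],[30,0,0,0,0]],
  ],
)

```text
t: 17.7
eef_pos: [0.6577, 0.0991, 0.1423]
tool_rot: [-0.0, 1.0, -0.002, 0.0]
contact_force: [-0.4, -0.5, 2.1]
gripper_width: 0.455
grasp_force: 91.0
```

Emit:
arm_command(
  rows=[
    [[30,0,0,-0.01,0],[30,0,0,-0.01,0],[30,0,0,-0.01,0],[30,0,0,-0.01,0],[30,0,0,-0.01,0],[30,0,0,0,0],[30,0,0,0,0],[30,0,0,0,0],[30,0,0,0,0],[30,0,0,0,0]],
  ],
)

```text
t: 18.95
eef_pos: [0.6578, 0.0993, 0.1394]
tool_rot: [-0.0, 1.0, -0.002, 0.0]
contact_force: [-0.5, 0.9, 4.5]
gripper_width: 0.457
grasp_force: 91.7
```

Emit:
arm_command(
  rows=[
    [[30,0,0,-0.015,0],[30,0,0,-0.015,0],[30,0,0,-0.015,0],[30,0,0,-0.015,0],[30,0,0,-0.015,0],[30,0,0,-0.015,0],[30,0,0,0,0],[30,0,0,0,0],[30,0,0,0,0],[30,0,0,0,0]],
  ],
)

```text
t: 20.2
eef_pos: [0.6577, 0.0992, 0.1337]
tool_rot: [-0.0, 1.0, -0.002, -0.0]
contact_force: [-0.3, 1.4, 2.4]
gripper_width: 0.455
grasp_force: 91.5
```

Emit:
arm_command(
  rows=[
    [[30,0,0,-0.025,0],[30,0,0,-0.03,0],[30,0,0,-0.03,0],[30,0,0,-0.03,0],[30,0,0,-0.03,0],[30,0,0,-0.03,0],[30,0,0,-0.03,0],[30,0,0,-0.03,0],[30,0,0,0,0],[30,0,0,0,0]],
  ],
)

```text
t: 21.45
eef_pos: [0.6577, 0.0991, 0.1195]
tool_rot: [-0.0, 1.0, -0.002, -0.0]
contact_force: [0.3, 1.7, 2.3]
gripper_width: 0.456
grasp_force: 91.5
```

Emit:
arm_command(
  rows=[
    [[30,0,0,-0.015,0],[30,0,0,-0.015,0],[30,0,0,-0.015,0],[30,0,0,-0.015,0],[30,0,0,-0.01,0],[30,0,0,0,0],[30,0,0,0,0],[30,0,0,0,0],[30,0,0,0,0],[30,0,0,0,0]],
  ],
)

```text
t: 22.7
eef_pos: [0.6578, 0.0991, 0.1155]
tool_rot: [-0.0, 1.0, -0.002, 0.0]
contact_force: [0.7, 2.1, 3.6]
gripper_width: 0.451
grasp_force: 91.6
```

Emit:
arm_command(
  rows=[
    [[30,0,0,-0.01,0],[30,0,0,-0.01,0],[30,0,0,-0.01,0],[30,0,0,-0.01,0],[30,0,0,-0.01,0],[30,0,0,0,0],[30,0,0,0,0],[30,0,0,0,0],[30,0,0,0,0],[30,0,0,0,0]],
  ],
)

```text
t: 23.95
eef_pos: [0.6576, 0.099, 0.1121]
tool_rot: [0.0, 1.0, -0.002, -0.0]
contact_force: [3.0, 2.5, -3.9]
gripper_width: 0.455
grasp_force: 90.7
```

Emit:
arm_command(
  rows=[
    [[30,0,0,-0.01,0],[30,0,0,-0.01,0],[30,0,0,-0.01,0],[30,0,0,0,0],[30,0,0,0,0],[30,0,0,0,0],[30,0,0,0,0],[30,0,0,0,0],[30,0,0,0,0],[30,0,0,0,0]],
  ],
)

```text
t: 25.2
eef_pos: [0.6577, 0.0989, 0.1107]
tool_rot: [0.0, 1.0, -0.002, 0.0]
contact_force: [1.8, 1.1, -0.4]
gripper_width: 0.452
grasp_force: 90.9
```

Emit:
arm_command(
  rows=[
    [[30,0,0,-0.01,0],[30,0,0,-0.01,0],[30,0,0,-0.005,0],[30,0,0,0,0],[30,0,0,0,0],[30,0,0,0,0],[30,0,0,0,0],[30,0,0,0,0],[30,0,0,0,0],[30,0,0,0,0]],
  ],
)

```text
t: 26.45
eef_pos: [0.6579, 0.0989, 0.1103]
tool_rot: [0.0, 1.0, -0.002, 0.0]
contact_force: [-2.7, 0.4, 7.2]
gripper_width: 0.45
grasp_force: 92.1
```

Emit:
arm_command(
  rows=[
    [[30,0,0,-0.01,0],[30,0,0,-0.01,0],[30,0,0,0,0],[30,0,0,0,0],[30,0,0,0,0],[30,0,0,0,0],[30,0,0,0,0],[30,0,0,0,0],[30,0,0,0,0],[30,0,0,0,0]],
  ],
)

```text
t: 27.7
eef_pos: [0.658, 0.0989, 0.1102]
tool_rot: [0.0, 1.0, -0.002, 0.0]
contact_force: [-4.9, 0.0, 13.5]
gripper_width: 0.452
grasp_force: 93.0
```

Emit:
arm_command(
  rows=[
    [[30,0,0,0.015,0],[30,0,0,0.015,0],[30,0,0,0,0],[45,0,0,0,0],[55,0,0,0,0],[65,0,0,0,0],[65,0,0,0,0],[65,0,0,0,0],[65,0,0,0,0],[65,0,0,0,0]],
  ],
)

```text
t: 28.95
eef_pos: [0.6577, 0.0991, 0.1098]
tool_rot: [-0.0, 1.0, -0.002, 0.0]
contact_force: [0.3, -0.2, -0.0]
gripper_width: 0.764
grasp_force: 0.0
```

Emit:
arm_command(
  rows=[
    [[65,0,0,0.1,0],[65,0,0,0.2,0],[65,0,0,0.3,0],[65,0,0,0.35,0],[65,0,0,0.35,0],[65,0,0,0.35,0],[65,0,0,0.35,0],[65,0,0,0.15,0],[65,0,0,0,0],[65,0,0,0,0]],
  ],
)

```text
t: 30.2
eef_pos: [0.6572, 0.0989, 0.238]
tool_rot: [0.0, 1.0, -0.002, -0.001]
contact_force: [0.1, 0.6, 0.4]
gripper_width: 0.765
grasp_force: 0.0
```

Run:
```python
from h import *
o=get_obs(); print(o['t'],o['eef_pos'],o['contact_force'])
im=cams.read_camera('top'); w=cams.read_camera('scene'); p=cams.camera_params('top')
np.save('pics/t3.npy',im)
a=cv2.resize(im[115:220,60:255,::-1],(600,323),interpolation=cv2.INTER_CUBIC)
b=cv2.resize(w[130:250,245:405,::-1],(800,600),interpolation=cv2.INTER_CUBIC)
cv2.imwrite('pics/s3c.png',b); cv2.imwrite('pics/t3c.png',a)
```

```text
30.2 [0.6572 0.0989 0.238 ] [0.0823 0.647  0.4133]
```

View pics/s3c.png

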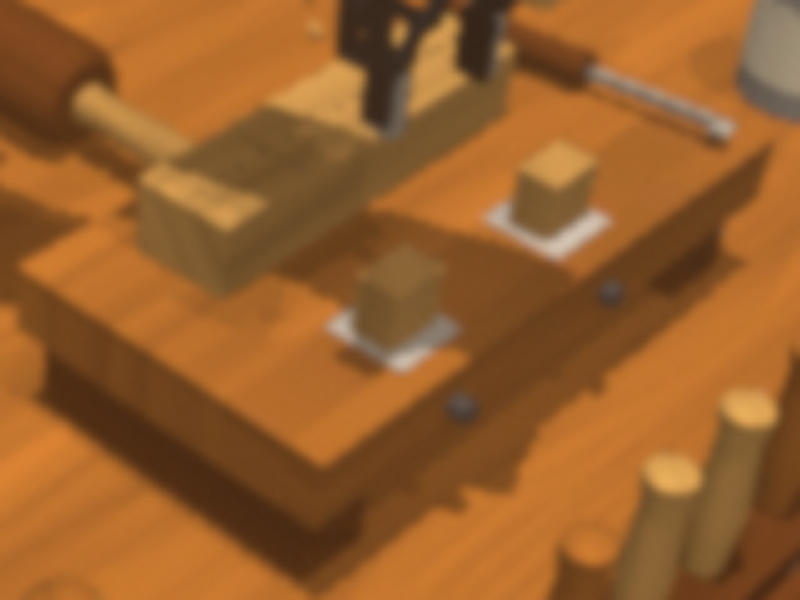

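The dog stands at (400,300) with its shoulder down on the insert and squared up like its neighbour at (555,190). Next I move behind the blank with the fingers shut.

Emit:
arm_command(
  rows=[
    [[30,-0.2,0.1,0,0],[10,-0.4,0.15,0,0],[0,-0.45,0.2,0,0],[0,-0.45,0.2,0,0],[0,-0.45,0.2,0,0],[0,-0.45,0.15,0,0],[0,-0.4,0.1,0,0],[0,-0.15,0.05,0,0],[0,0,0,0,0],[0,0,0,0,0]],
  ],
  newtons=30,
)

```text
t: 31.55
eef_pos: [0.4815, 0.1677, 0.2388]
tool_rot: [-0.0, 1.0, -0.002, 0.0]
contact_force: [0.2, -0.1, -0.1]
gripper_width: 0.002
grasp_force: 0.0
```

Emit:
arm_command(
  rows=[
    [[0,0,0,-0.2,0],[0,0,0,-0.3,0],[0,0,0,-0.3,0],[0,0,0,-0.3,0],[0,0,0,-0.3,0],[0,0,0,-0.3,0],[0,0,0,-0.2,0],[0,0,0,-0.05,0],[0,0,0,0,0],[0,0,0,0,0]],
  ],
)

```text
t: 32.8
eef_pos: [0.4812, 0.1682, 0.1224]
tool_rot: [-0.0, 1.0, -0.002, 0.001]
contact_force: [-1.1, -0.1, 0.3]
gripper_width: -0.004
grasp_force: 0.0
```

Emit:
arm_command(
  rows=[
    [[0,0.05,0,0,0],[0,0.05,0,0,0],[0,0.05,0,0,0],[0,0.05,0,0,0],[0,0.05,0,0,0],[0,0.05,0,0,0],[0,0.05,0,0,0],[0,0.05,0,0,0],[0,0.05,0,0,0],[0,0.05,0,0,0]],
  ],
)

```text
t: 34.05
eef_pos: [0.5094, 0.1681, 0.1216]
tool_rot: [0.0, 1.0, -0.001, -0.001]
contact_force: [-5.9, 0.2, 4.4]
gripper_width: -0.003
grasp_force: 2.6
```

Emit:
arm_command(
  rows=[
    [[0,0.05,0,0,0],[0,0.05,0,0,0],[0,0.05,0,0,0],[0,0.05,0,0,0],[0,0.05,0,0,0],[0,0.05,0,0,0],[0,0.05,0,0,0],[0,0.05,0,0,0],[0,0.05,0,0,0],[0,0.05,0,0,0]],
  ],
)

```text
t: 35.3
eef_pos: [0.5394, 0.1681, 0.1216]
tool_rot: [0.0, 1.0, -0.001, -0.001]
contact_force: [-5.3, -0.2, 3.7]
gripper_width: 0.001
grasp_force: 2.6
```

Emit:
arm_command(
  rows=[
    [[0,0.04,0,0,0],[0,0.04,0,0,0],[0,0.04,0,0,0],[0,0.04,0,0,0],[0,0.04,0,0,0],[0,0.03,0,0,0],[0,0.03,0,0,0],[0,0.02,0,0,0],[0,0.02,0,0,0],[0,0.0,0,0,0]],
  ],
)

```text
t: 36.55
eef_pos: [0.559, 0.1679, 0.1217]
tool_rot: [-0.0, 1.0, -0.002, 0.0]
contact_force: [-2.6, 1.0, -0.1]
gripper_width: 0.002
grasp_force: 1.0
```

Emit:
arm_command(
  rows=[
    [[0,0.01,0,0,0],[0,0.01,0,0,0],[0,0.01,0,0,0],[0,0.01,0,0,0],[0,0.01,0,0,0],[0,0.01,0,0,0],[0,0.01,0,0,0],[0,0.01,0,0,0],[0,0.01,0,0,0],[0,0.01,0,0,0]],
  ],
)

```text
t: 37.8
eef_pos: [0.5645, 0.1686, 0.1218]
tool_rot: [-0.0, 1.0, -0.001, -0.0]
contact_force: [-4.0, 1.7, -0.5]
gripper_width: -0.002
grasp_force: 1.9
```

Emit:
arm_command(
  rows=[
    [[0,0.01,0,0,0],[0,0.01,0,0,0],[0,0.01,0,0,0],[0,0.01,0,0,0],[0,0.01,0,0,0],[0,0,0,0,0],[0,0,0,0,0],[0,0,0,0,0],[0,0,0,0,0],[0,0,0,0,0]],
  ],
)

```text
t: 39.05
eef_pos: [0.5665, 0.1691, 0.1218]
tool_rot: [-0.0, 1.0, -0.001, -0.001]
contact_force: [-7.9, 2.8, 1.4]
gripper_width: -0.001
grasp_force: 3.7
```

Emit:
arm_command(
  rows=[
    [[0,0.01,0,0,0],[0,0.01,0,0,0],[0,0.005,0,0,0],[0,0,0,0,0],[0,0,0,0,0],[0,0,0,0,0],[0,0,0,0,0],[0,0,0,0,0],[0,0,0,0,0],[0,0,0,0,0]],
  ],
)

```text
t: 40.3
eef_pos: [0.5665, 0.1691, 0.1217]
tool_rot: [0.0, 1.0, -0.001, -0.002]
contact_force: [-12.0, 2.5, 6.0]
gripper_width: 0.001
grasp_force: 6.1
```

Emit:
arm_command(
  rows=[
    [[0,-0.02,0,0,0],[0,-0.05,0,0,0],[0,-0.1,0,0,0],[0,-0.2,0,0,0],[0,-0.3,0,0,0],[0,-0.3,0,0,0],[0,-0.2,0,0,0],[0,-0.1,0,0.1,0],[0,0,0,0.3,0],[0,0,0,0.3,0]],
  ],
)

```text
t: 41.55
eef_pos: [0.4934, 0.168, 0.1648]
tool_rot: [-0.0, 1.0, -0.002, 0.0]
contact_force: [0.4, -0.5, -0.1]
gripper_width: 0.003
grasp_force: 0.0
```

Emit:
arm_command(
  rows=[
    [[0,0,0,0.4,0],[0,0,0,0.4,0],[0,0,0,0.4,0],[0,0,0,0.3,0],[0,0,0,0.1,0],[0,0,0,0,0],[0,0,0,0,0],[0,0,0,0,0],[0,0,0,0,0],[0,0,0,0,0]],
  ],
)

```text
t: 42.8
eef_pos: [0.493, 0.168, 0.2596]
tool_rot: [0.0, 1.0, -0.002, -0.0]
contact_force: [0.3, -0.3, -0.0]
gripper_width: -0.0
grasp_force: 0.0
```

Run:
```python
from h import *
o=get_obs(); print(o['t'],o['eef_pos'],o['contact_force'])
im=cams.read_camera('top'); w=cams.read_camera('scene'); wr=cams.read_camera('wrist'); p=cams.camera_params('wrist')
np.savez('pics/w4.npz',im=wr,K=p['K'],E=p['extrinsics'],top=im)
a=cv2.resize(w[130:250,245:405,::-1],(400,300),interpolation=cv2.INTER_CUBIC)
b=cv2.resize(wr[:,:,::-1],(400,300),interpolation=cv2.INTER_AREA)
c=cv2.resize(im[115:220,60:245,::-1],(529,300),interpolation=cv2.INTER_CUBIC)
out=np.zeros((600,800,3),np.uint8); out[:300,:400]=a; out[:300,400:]=b; out[300:,:529]=c
cv2.imwrite('pics/f4.png',out)
```

```text
42.8 [0.493  0.168  0.2596] [ 0.2981 -0.2505 -0.0377]
```

View pics/f4.png

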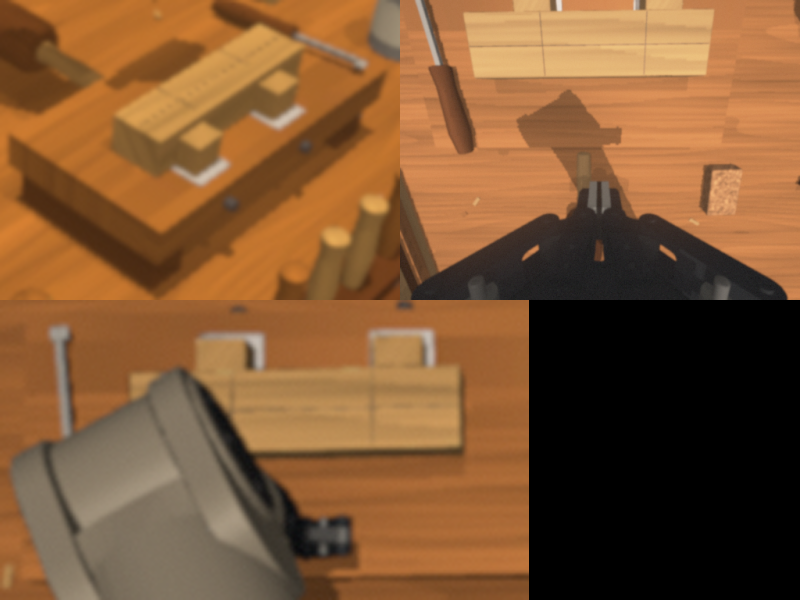

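The final composite shows the new dog seated at (200,150) in the scene view and the blank bearing on both dogs. In the top view its far edge runs from (131,374) to (460,367), a slight skew that matches the hole's offset of about 2 mm in x. The push stopped dead at 12 N, which one-sided contact would not do since the blank would have pivoted. The bystanders in these views have not moved, and the arm is clear.

```bash
python3 -c "
from station import job
print(job.hand_in())"
```

```text
the job is handed in; nothing more can be done
None
```

The block-headed dog is seated fully home in the empty hole, the blank has been slid up to bear on both dogs, and the job was handed in at about 43 s; the hand-in gave no verdict, and flush contact is inferred from the push stalling at 12 N.

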